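Right the toppled parts box and lock it onto the organiser case

TASK

The tall grey parts box has toppled onto its back. Stand it up and lock it onto the free dock of the organiser case, its orange lid catch facing the same way as that of the low box beside it: set its slotted foot down over the two orange keys with the box pulled forward over the spring catch, press it down flat and slide it back until it stops and the spring catch has popped up in front of it. Leave it there, and do not shift or knock over the glue bottle, wax tin, masking tape or screwdriver.

Things in the scene. Friction and masses are not known exactly. Their poses are not given: they have to be found in the camera images.
- parts_box_mid (a point): Centre of the tall grey box with black foot and lid, 90 deep (x) x 60 wide (y) x 114 high (z) mm, 0.2 to 0.42 kg. The point is 57 mm above its underside. Its own axes: z from foot to lid; -x out of its front, which bears an orange lid catch and a paper label; y across its width, whose flat sides are the grip. It starts on its back: front up, z level, 90 mm high as it lies.
- parts_box_foot (a point): Middle of the underside (axes as above). Home: over the key bar's middle (the dock point, if that is centred), axes alike. Front key at x = -28 mm of the bar, head 14 (x) x 26 (y) mm; rear at +10 mm, 14 x 18; heads 6 to 11 mm above the lid, stems 8 mm narrower. The hollow foot's 4 mm sole drops over both only 20 mm in front of home, +-1.5 mm; it then slides +x to a stop.
- dock (a point): Middle of the free dock on the flat lid of the organiser case (156 x 228 x 56 mm, fixed), 56 mm above the bench; +x to the case's rear, z up. Box and lid meet in slick plastic. The dock's keys and catch sit on an aluminium bar clamped in a groove along x; it does not yield, but may stand up to 7 mm before or behind its middle. A low box 62 mm high is locked 112 mm away in -y.
- catch (a joint): Sprung orange bar 9 x 40 mm, 5 mm high, 47 to 56 mm in front of the middle of the key bar; moves with it. 0 = up, 0.005 = flush (3 N to start it, 5 N flush). The box presses it down when set over the keys, which takes more than its weight, and must be held down until its sole is under the heads; with the box home the catch springs up 1.5 mm in front of it. Reads +-1 mm.
- glue_bench: white glue bottle with a red spout, 60 mm across, 206 mm high, on the left; origin at its underside. Bystander.
- wax_tin: round dark red tin, 86 mm across, 38 mm high, on the left; origin at its underside. Bystander.
- masking_tape: roll of masking tape, 100 mm across, 25 mm high, lying on the left, on the bare bench top, which is 4 mm lower than the work surface (a mat) from y = 0.04 m leftwards; origin at its underside. Bystander.
- screwdriver_red: screwdriver with a red handle, 216 mm long, 29 mm high, lying near the front edge in front of the case; origin at its underside, length along its y. Bystander.
There are look-alikes about, which are no part of the job. Leave any green look-alike of the part that bears parts_box_mid alone.

How it is judged:
On the way, in this order (a step that is already met when the one before it is completed fails the run):
1. the parts box is upright (angle between parts_box_mid's own z axis and vertical below 0.15 rad), for 0.2 s.
2. its foot is down over the keys, in front of home, the catch pressed (x of parts_box_mid in the frame of dock between -0.0305 and -0.0095 m and y of parts_box_mid in the frame of dock between -0.005 and 0.005 m and z of parts_box_mid in the frame of dock between 0.052 and 0.0605 m), for 0.05 s.
At the end, for the whole second after the job is handed in: The tall box stands upright (within 3.5 degrees) and in line (within 6) on the free dock, slid home under both keys (within 9.5 mm of the dock's middle in x, 4 mm in y), sole flat on the lid (within 2.5 mm), and the spring catch is up (within 1.5 mm) in front of it (x of parts_box_mid in the frame of dock between -0.0095 and 0.0095 m and y of parts_box_mid in the frame of dock between -0.004 and 0.004 m and z of parts_box_mid in the frame of dock between 0.052 and 0.0595 m and angle between parts_box_mid's own z axis and vertical below 0.06 rad and angle between the x axis of parts_box_mid and the x axis of dock, either way round below 0.1 rad and value of joint catch below 0.0015 m); the robot touches nothing.
It fails at once if the glue bottle is shifted more than 30 mm or knocked over (distance of glue_bench from where it was at the start of the episode above 0.03 m or angle between glue_bench's own z axis and vertical above 0.5 rad).
It fails at once if the wax tin is shifted more than 30 mm or knocked over (distance of wax_tin from where it was at the start of the episode above 0.03 m).
It fails at once if the masking tape is shifted more than 30 mm or knocked over (distance of masking_tape from where it was at the start of the episode above 0.03 m).
It fails at once if the screwdriver is shifted more than 30 mm or knocked over (distance of screwdriver_red from where it was at the start of the episode above 0.03 m).
It also fails if it takes over 72 s, if anything falls off the work surface, if the arm or the gripper's body presses on something with over 40 N, if the wrist force passes 120 N, or if a joint passes its speed limit or range.

ROBOT

A 6-joint arm with a two-finger parallel gripper is mounted at the origin on a cart in front of the work surface, level with it; the furniture and walls round the work are solid. World frame = base frame: x ahead of the robot, y to its left, z up, the work surface at z = 0. Lengths are in m, angles in rad, forces in N, time in s.
With the tool pointing down it reaches from about 0.35 to 0.975 m from the base axis. Payload 7.1 kg.
Tool frame: the origin (TCP) lies midway between the tips of the shut fingers; the grasp point (between the pads) lies 19 mm behind it (env.grasp_offset is the distance from the TCP to the grasp point, in m); z points along the fingers, y is the line along which they close (so a half turn about z gives the same grasp; the last joint's range is limited). The gripper opens to 88 mm and grips with 3 to 60 N. Pads are 20 mm wide; open, the fingers measure 115 mm over their backs; the gripper's body (75 mm by 178 mm) begins 61 mm behind the grasp point.
Start: joints at [-1.171, 0.423, 1.63, -0, 1.089, -0.019], TCP at [0.254, -0.571, 0.186] pointing down, gripper open.
Joint ranges: [-3, 3], [-0.9, 2.11], [0.09, 2.58], [-1.31, 4.45], [0.11, 2.69], [-2.54, 2.54]. Speed limits (rad/s): [2.39, 2.39, 3.01, 3.14, 3.14, 3.14].

INTERFACE

Orientations are given as a rotation vector (axis times angle).
In Python, from station import env, eyes gives the robot as it stands. The module is installed in compiled form; this text tells all that it offers.
- The arm moves only by the tool servo_tool, never from a script. Its argument "increments" is a list of rows, each a list of 3 entries, a list of its own where there are three numbers: the closure, from 0 (fully open) to 1 (shut), then the shift along the world's x, y, z each as a share of 30 cm, from -1 to 1, then the turn about the world's z as a share of 180 degrees, from -1 to 1. A call has 1 to 12 rows; each row shifts and turns the commanded pose from where the row before left it; what a row does not reach is not made up. A row lasts 1/12 s, in which the tool goes at most 41.7 mm and 7.16 degrees, less where a joint would pass 70% of its speed; a pose out of reach is approached as far as the arm can. A call with a number of a shift or a turn outside -1 to 1 is refused whole. A call with a gripper value outside its range is refused whole. The fingers move at their own pace and stop on an object; the grip force is fixed at half the most. Time passes only in rows, so rows that do not move let the fingers close. It gives the time, the measured TCP pose, the force, the opening and the grip force at its end, in the units of the state.
- env.observe(): the state, without advancing time (a new reading comes with each control period).
- eyes.camera(name): name is "scene" or "top"; returns the picture (480x640x3 uint8, blue, green, red); there is no depth.
- eyes.get_calibration(name): a dict with "camera_matrix" (3x3 intrinsics, pixels), "rvec" (rotation vector, rad) and "tvec" (3), from world to camera coordinates, as OpenCV has them. Camera axes: x right, y down, z forward; pixel columns grow to the right and rows downward; lengths in m; the calibration is good to about 2 mm. A picture is of the moment at which its call begins. get_calibration takes no time and is no camera call.
- env.job_done(): hands the job in; it is judged then, once.
The state is a dict: "time_s": time; "q": joint angles; "dq": joint speeds; "tau": joint torques, N m; "position": TCP position; "orientation": TCP orientation; "contact_force": force on the tool from outside, world axes, zero at the start; "torque": the same for the moment, N m; "finger_gap": finger opening in m; "grip_force": force on a finger pad.
Only numpy, scipy, OpenCV 4.12 (cv2) and the standard library are available. Lean on these libraries where they do the work, as an engineer would, in place of code of your own. Each camera call takes 0.05 s, during which the arm holds its last target. There are 200 camera calls.

## Working session

There is one attempt and no reset: what is moved stays moved. The work goes in short steps, Python scripts to look and compute and a tool call to move; the robot and the scene stay as the last step left them, time stands still between calls to the robot, and variables do not carry over. Pictures are saved under pics/ and viewed, at most 10 in all, crops included, and the job is handed in when it is done.

Besides the shell and the picture viewer there is one more tool, called after "Request:" by a JSON object that holds its "op" and its "data". servo_tool: Moves the arm, as the interface text tells. Its arguments: {"type":"object","properties":{"increments":{"type":"array","items":{"type":"array"}}},"required":["increments"]}

```bash
mkdir -p pics; cat > h.py <<'E'
import numpy as np, cv2
from station import env, eyes
def cal(n):
    c=eyes.get_calibration(n); R=cv2.Rodrigues(np.array(c["rvec"],float))[0]
    return np.array(c["camera_matrix"],float),R,np.array(c["tvec"],float).ravel()
def at(n,uv,z):
    K,R,t=cal(n); C=-R.T@t; d=R.T@np.linalg.inv(K)@np.array([uv[0],uv[1],1.])
    return C+d*(z-C[2])/d[2]
def px(n,P):
    K,R,t=cal(n); p=K@(R@np.array(P,float)+t); return p[:2]/p[2]
def two(a,b):
    # triangulate: a px in scene, b px in top
    A=[];B=[]
    for n,uv in(("scene",a),("top",b)):
        K,R,t=cal(n); C=-R.T@t; d=R.T@np.linalg.inv(K)@np.array([uv[0],uv[1],1.]); d/=np.linalg.norm(d)
        P=np.eye(3)-np.outer(d,d); A.append(P);B.append(P@C)
    return np.linalg.solve(A[0]+A[1],B[0]+B[1])
E
python3 - <<'E'
from h import *
for n in("scene","top"):
    cv2.imwrite(f"pics/{n}0.png",eyes.camera(n)); K,R,t=cal(n); print(n,-R.T@t,R[2],K[0,0])
print(env.observe())
E
```

```text
scene [-0.10514777  0.64270291  0.82883695] [ 0.51035779 -0.59154893 -0.6241833 ] 492.19416962007136
top [ 0.30772172 -0.0964717   1.83050852] [ 0.11959957  0.00198657 -0.99282022] 545.8970814243147
{'time_s': 0.1, 'q': array([-1.17101333e+00,  4.23785015e-01,  1.63058550e+00,  1.93938683e-05,
        1.08858738e+00, -1.90044566e-02]), 'dq': array([-0.00091518, -0.00217743, -0.00191492, -0.00158914,  0.00124968,
        0.00090795]), 'tau': array([-1.51903059e-03, -5.45617425e+01, -2.74324948e+01,  6.44802069e-02,
        1.89249107e-02, -3.92297284e-05]), 'position': array([ 0.25397535, -0.57048244,  0.18547763]), 'orientation': array([-3.07165966e+00, -6.52739977e-01,  3.79175994e-04]), 'contact_force': array([ 0.09258357, -0.67331818,  0.24970611]), 'torque': array([ 0.0450787 ,  0.08335315, -0.06342653]), 'grip_force': 0.0, 'finger_gap': 0.08747521505616732}
```

View pics/scene0.png

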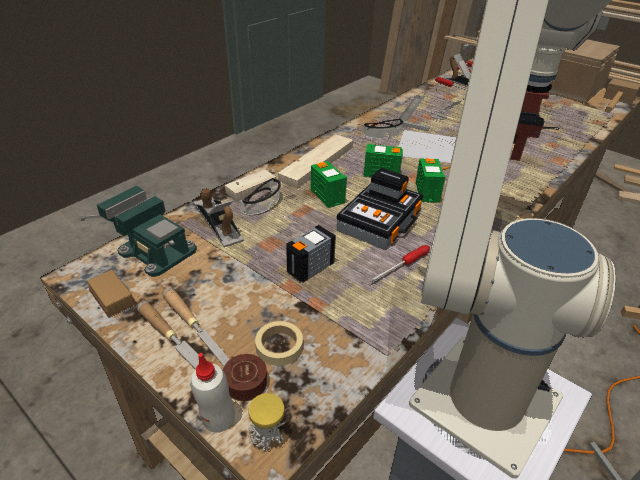

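View pics/top0.png

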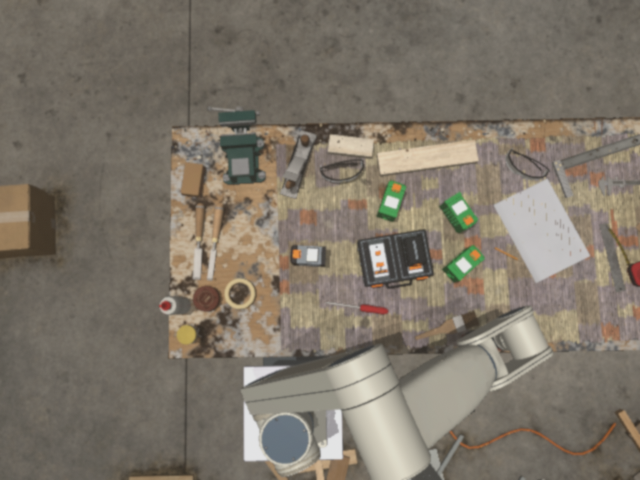

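```bash
python3 - <<'E'
from h import *
s=cv2.imread("pics/scene0.png");t=cv2.imread("pics/top0.png")
f=lambda im,x,y,w,h,k:cv2.resize(im[y:y+h,x:x+w],None,fx=k,fy=k,interpolation=cv2.INTER_CUBIC)
cv2.imwrite("pics/c1.png",f(s,275,160,160,125,5)[:600])
cv2.imwrite("pics/c2.png",f(t,280,220,160,80,5))
E
```

```text
(no output)
```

View pics/c1.png

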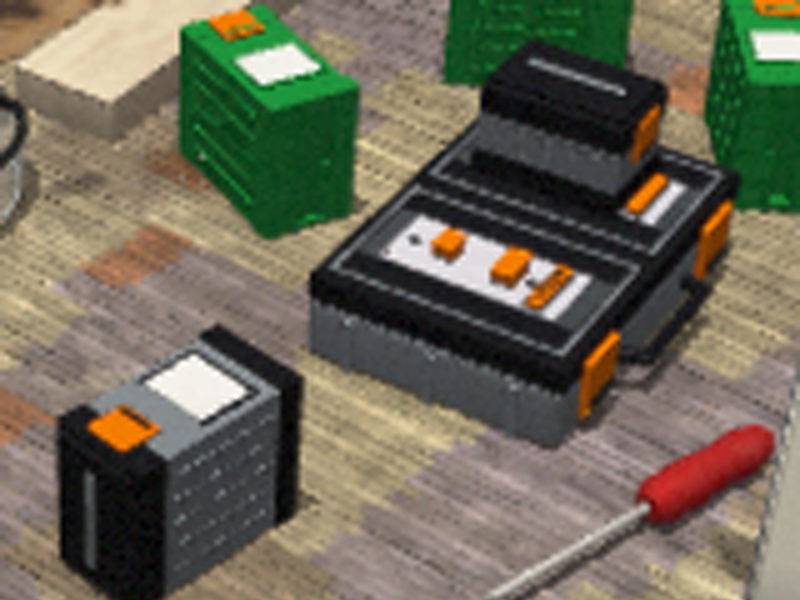

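View pics/c2.png

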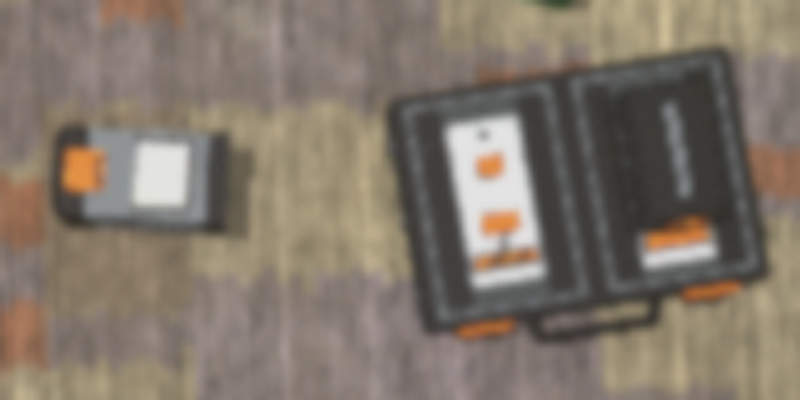

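```bash
cat > fit.py <<'E'
from h import *
from scipy.optimize import least_squares
def blobs(im):
    h=cv2.cvtColor(im,cv2.COLOR_BGR2HSV); m=cv2.inRange(h,(4,150,110),(18,255,255))
    n,l,st,c=cv2.connectedComponentsWithStats(m); return [(st[i,4],c[i].round(2)) for i in range(1,n) if st[i,4]>8]
if __name__=="__main__":
    s=cv2.imread("pics/scene0.png");t=cv2.imread("pics/top0.png")
    for n,im,r in(("scene",s,(275,150,160,110)),("top",t,(280,220,160,80))):
        x,y,w,h=r
        for a,c in blobs(im[y:y+h,x:x+w]): print(n,a,c+[x,y])
    T=lambda u,v,z:print("top",u,v,at("top",(280+u/5,220+v/5),z)[:2].round(4))
    S=lambda u,v,z:print("sc",u,v,at("scene",(275+u/5,160+v/5),z)[:2].round(4))
    for p in[(57,128),(60,228),(228,132),(225,230)]:T(*p,.09)
    for p in[(60,410),(165,450),(220,325),(300,378)]:S(*p,.09)
    print("case")
    for p in[(392,102),(428,332),(722,48),(767,275)]:T(*p,.056)
    for p in[(312,275),(575,385),(738,175)]:S(*p,.056)
E
python3 fit.py
```

```text
scene 18 [395.94 150.78]
scene 30 [429.47 160.17]
scene 33 [321.18 164.3 ]
scene 22 [403.91 185.41]
scene 32 [403.72 198.34]
scene 51 [417.31 206.49]
scene 26 [364.42 208.31]
scene 39 [376.77 212.59]
scene 33 [384.42 216.97]
scene 61 [394.1  233.43]
scene 72 [299.06 245.31]
top 48 [295.54 253.42]
top 11 [379.64 264.27]
top 36 [415.36 266.14]
top 22 [421.23 277.95]
top 20 [376.85 285.25]
top 57 128 [ 0.5352 -0.0094]
top 60 228 [ 0.4706 -0.0105]
top 228 132 [ 0.5304 -0.1193]
top 225 230 [ 0.4672 -0.1161]
sc 60 410 [ 0.5423 -0.0146]
sc 165 450 [ 0.4852 -0.0263]
sc 220 325 [ 0.5306 -0.1182]
sc 300 378 [ 0.4734 -0.112 ]
case
top 392 102 [ 0.5525 -0.2277]
top 428 332 [ 0.4013 -0.2469]
top 722 48 [ 0.584  -0.4455]
top 767 275 [ 0.4341 -0.4685]
sc 312 275 [ 0.5529 -0.2211]
sc 575 385 [ 0.3929 -0.2376]
sc 738 175 [ 0.4355 -0.464 ]
```

```bash
cat > fit2.py <<'E'
from h import *
from scipy.optimize import least_squares
s=cv2.imread("pics/scene0.png").astype(float);t=cv2.imread("pics/top0.png").astype(float)
def wc(w,c,r):
    x0,y0=int(c[0])-r[0],int(c[1])-r[1]; W=w[y0:y0+2*r[1]+1,x0:x0+2*r[0]+1]; Y,X=np.mgrid[y0:y0+W.shape[0],x0:x0+W.shape[1]]
    return np.array([(W*X).sum(),(W*Y).sum()])/W.sum()
o=lambda im:np.clip(im[...,2]-im[...,0]-60,0,None)
wh=lambda im:np.clip(im.min(2)-150,0,None)
obs={("scene","r"):wc(o(s),(364,208),(5,4)),("scene","f"):wc(o(s),(377,212.6),(5,5)) if 0 else np.array([376.77,212.59]),("scene","c"):np.array([384.42,216.97]),
("top","r"):wc(o(t),(377.6,253),(4,4)),("top","f"):wc(o(t),(380,264.3),(5,4)),("top","c"):wc(o(t),(381,272),(8,3))}
geo={"r":(.010,14,18,6,11),"f":(-.028,14,26,6,11),"c":(-.0515,9,40,0,5)}
def hullc(n,p,k):
    x0,dx,dy,z0,z1=geo[k]; c,sn=np.cos(p[2]),np.sin(p[2]); P=[]
    for a in(-1,1):
        for b in(-1,1):
            for z in(z0,z1):
                lx,ly=x0+a*dx/2000,b*dy/2000; P.append(px(n,(p[0]+c*lx-sn*ly,p[1]+sn*lx+c*ly,.056+z/1000)))
    h=cv2.convexHull(np.array(P,np.float32)); m=cv2.moments(h); return np.array([m["m10"],m["m01"]])/m["m00"]
for cams in(("scene",),("top",),("scene","top")):
    f=lambda p:np.concatenate([hullc(n,p,k)-obs[n,k] for n in cams for k in "rfc"])
    q=least_squares(f,[.48,-.29,.15],x_scale=[.01,.01,.1],diff_step=1e-4); print(cams,q.x.round(4),np.degrees(q.x[2]).round(2),q.fun.round(2))
for n,im,oc,lc in(("scene",s,(299,245.3),(314.5,237.5)),("top",t,(296.5,253.5),(312,255))):
    a=at(n,wc(o(im),oc,(6,5)),.09);b=at(n,wc(wh(im),lc,(12,9)),.09); d=a-b; print(n,a[:2],b[:2],"tilt",np.degrees(np.arctan2(d[0],d[1])))
E
python3 fit2.py
```

```text
('scene',) [ 0.5029 -0.289   0.1547] 8.87 [ 0.01  0.1   0.02 -0.2  -0.03  0.1 ]
('top',) [ 0.5    -0.2898  0.1198] 6.87 [ 0.05 -0.07 -0.15  0.    0.1   0.06]Traceback (most recent call last):
  File "fit2.py", line 21, in <module>
    q=least_squares(f,[.48,-.29,.15],x_scale=[.01,.01,.1],diff_step=1e-4); print(cams,q.x.round(4),np.degrees(q.x[2]).round(2),q.fun.round(2))
    return func(*args, **kwargs)
    result = trf(vector_fun.fun, vector_fun.jac, x0, f0, J0, lb, ub, ftol, xtol,
                 gtol, max_nfev, x_scale, loss_function, tr_solver,
                 tr_options.copy(), verbose, callback=callback_wrapped)
    return trf_no_bounds(
        fun, jac, x0, f0, J0, ftol, xtol, gtol, max_nfev, x_scale,
        loss_function, tr_solver, tr_options, verbose, callback=callback)
    f_new = fun(x_new)
    self._update_fun()
    ~~~~~~~~~~~~~~~~^^
    self.f = self.fun_wrapped(xp_copy(self.x))
             ~~~~~~~~~~~~~~~~^^^^^^^^^^^^^^^^^
    return np.atleast_1d(self.fun(x))
                         ~~~~~~~~^^^
    return self.f(x, *self.args, **self.kwargs)
           ~~~~~~^^^^^^^^^^^^^^^^^^^^^^^^^^^^^^
  File "fit2.py", line 20, in <lambda>
    f=lambda p:np.concatenate([hullc(n,p,k)-obs[n,k] for n in cams for k in "rfc"])
                               ~~~~~^^^^^^^
  File "fit2.py", line 17, in hullc
    lx,ly=x0+a*dx/2000,b*dy/2000; P.append(px(n,(p[0]+c*lx-sn*ly,p[1]+sn*lx+c*ly,.056+z/1000)))
                                           ~~^^^^^^^^^^^^^^^^^^^^^^^^^^^^^^^^^^^^^^^^^^^^^^^^^
  File "h.py", line 10, in px
    K,R,t=cal(n); p=K@(R@np.array(P,float)+t); return p[:2]/p[2]
          ~~~^^^
  File "h.py", line 4, in cal
    c=eyes.get_calibration(n); R=cv2.Rodrigues(np.array(c["rvec"],float))[0]
ValueError: time passes only in moves, steps and waits
```

```bash
sed -i 's/^def cal/import functools\n@functools.cache\ndef cal/' h.py; sed -i 's/,diff_step=1e-4//; s/np.float32));/np.float32));/' fit2.py; sed -i 's/least_squares(f,\[.48,-.29,.15\]/least_squares(f,[.5,-.29,.15],diff_step=1e-3/' fit2.py; python3 fit2.py 2>&1 | tail -8
```

```text
('scene',) [ 0.5029 -0.289   0.1547] 8.87 [ 0.01  0.1   0.02 -0.2  -0.03  0.1 ]
('top',) [ 0.5    -0.2898  0.1197] 6.86 [ 0.05 -0.07 -0.15  0.    0.1   0.06]
('scene', 'top') [ 0.5015 -0.2891  0.1338] 7.66 [ 0.48  0.23  0.36  0.08  0.23  0.47 -0.22 -0.51 -0.26 -0.47  0.1  -0.43]
scene [ 0.51258691 -0.02379164] [ 0.50800849 -0.07307461] tilt 5.307580109356589
top [ 0.50936793 -0.02338711] [ 0.5053388 -0.0739034] tilt 4.56020473987881
```

The target is the only grey box (top 308,256; scene 310,253). It lies front up with its lid towards +y. The three green boxes (top 392,201; 460,212; 464,263) are the look-alikes. The free dock's keys are at top (378,253) and (380,264), with the catch at (381,272).

Request:
{"op": "servo_tool", "data": {"increments": [[0, [0.05, 0.105, 0.02], 0.028], [0, [0.05, 0.105, 0.02], 0.028], [0, [0.05, 0.105, 0.02], 0.028], [0, [0.05, 0.105, 0.02], 0.028], [0, [0.05, 0.105, 0.02], 0.028], [0, [0.05, 0.105, 0], 0.028], [0, [0.05, 0.105, 0], 0.028], [0, [0.05, 0.105, 0], 0.028], [0, [0.05, 0.105, 0], 0.028], [0, [0.05, 0.105, 0], 0.028], [0, [0.05, 0.105, 0], 0.028], [0, [0.05, 0.105, 0], 0.028]]}}

```text
time_s: 1.1
position: [0.4344, -0.1912, 0.2161]
orientation: [-2.321, -2.117, 0.0]
contact_force: [0.4, -0.4, -0.2]
finger_gap: 0.0878
grip_force: 0.0
```

Request:
{"op": "servo_tool", "data": {"increments": [[0, [0.051, 0.107, 0], 0], [0, [0.051, 0.107, 0], 0], [0, [0.051, 0.107, 0], 0], [0, [0.051, 0.107, 0], 0], [0, [0.05, 0.108, 0], 0], [0, [0, 0, -0.1], 0], [0, [0, 0, -0.1], 0], [0, [0, 0, 0], 0]]}}

```text
time_s: 1.77
position: [0.5066, -0.031, 0.1515]
orientation: [-2.319, -2.109, 0.009]
contact_force: [-2.2, -0.3, -0.3]
finger_gap: 0.0877
grip_force: 0.0
```

Request:
{"op": "servo_tool", "data": {"increments": [[0, [0, 0, -0.1], 0], [0, [0, 0, -0.1], 0], [0, [0, 0, 0], 0], [0, [0, 0, 0], 0]]}}

```text
time_s: 2.1
position: [0.5095, -0.0324, 0.0961]
orientation: [-2.325, -2.11, 0.003]
contact_force: [1.2, -0.5, 0.9]
finger_gap: 0.0881
grip_force: 0.0
```

```bash
python3 - <<'E'
from h import *
print(env.observe()["position"],env.observe()["contact_force"])
s=eyes.camera("scene");cv2.imwrite("pics/s1.png",s);cv2.imwrite("pics/s1c.png",cv2.resize(s[160:300,240:400],None,fx=4,fy=4))
E
```

```text
[ 0.50947488 -0.03244417  0.09614762] [ 1.18697739 -0.49957627  0.8688983 ]
```

View pics/s1c.png

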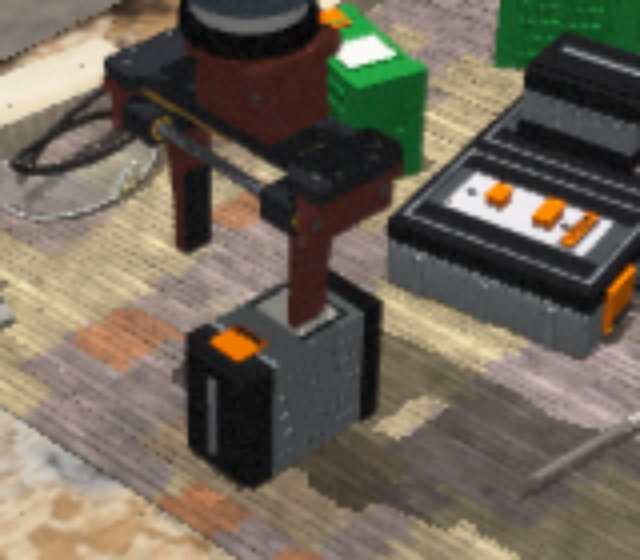

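```bash
python3 - <<'E'
from h import *
for P in [(.5095-.044,-.0284,.096),(.5095+.044,-.036,.096),(.48,-.006,.09)]: print(px("scene",P), ((px("scene",P)-[240,160])*4).round())
E
```

```text
[314.92596789 251.23530887] [300. 365.]
[289.75831997 234.06269663] [199. 296.]
[303.82807485 255.05921158] [255. 380.]
```

Request:
{"op": "servo_tool", "data": {"increments": [[0, [0.002, 0.006, -0.06], 0], [0, [0, 0, 0], 0], [0, [0, 0, 0], 0]]}}

```text
time_s: 2.4
position: [0.5116, -0.0306, 0.0797]
orientation: [2.325, 2.111, 0.001]
contact_force: [0.2, 0.4, 1.2]
finger_gap: 0.0882
grip_force: 0.0
```

Request:
{"op": "servo_tool", "data": {"increments": [[0, [-0.003, 0, -0.08], 0], [0, [0, 0, -0.08], 0], [0, [0, 0, 0], 0], [0, [0, 0, 0], 0]]}}

```text
time_s: 2.73
position: [0.51, -0.0304, 0.0309]
orientation: [-2.326, -2.111, 0.001]
contact_force: [-0.2, -0.2, 0.2]
finger_gap: 0.0881
grip_force: 0.0
```

```bash
python3 - <<'E'
from h import *
print(env.observe()["position"],env.observe()["contact_force"])
s=eyes.camera("scene");cv2.imwrite("pics/s2.png",s);cv2.imwrite("pics/s2c.png",cv2.resize(s[180:300,260:380],None,fx=5,fy=5))
for P in [(.5105-.044,-.0265,.032),(.5105-.044,-.0265,.051)]: print(((px("scene",P)-[260,180])*5).round())
E
```

```text
[ 0.51001644 -0.03044731  0.03092176] [-0.16921403 -0.19538312  0.18840494]
[268. 459.]
[269. 430.]
```

View pics/s2c.png

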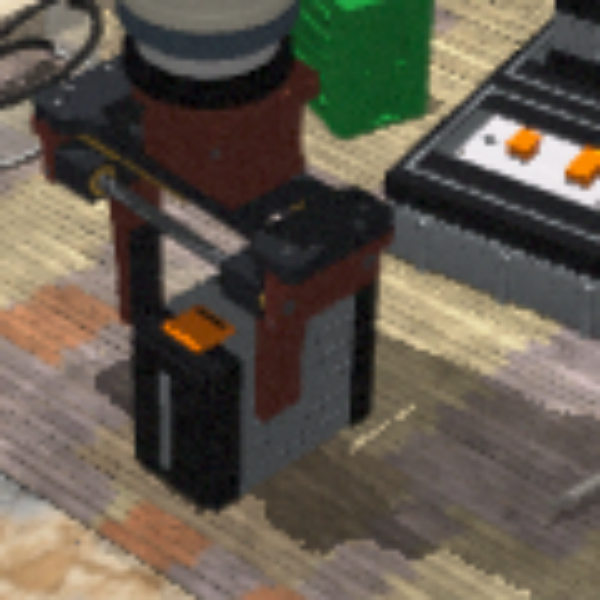

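Request:
{"op": "servo_tool", "data": {"increments": [[1, [0, 0, 0], 0], [1, [0, 0, 0], 0], [1, [0, 0, 0], 0], [1, [0, 0, 0], 0], [1, [0, 0, 0], 0], [1, [0, 0, 0], 0]]}}

```text
time_s: 3.28
position: [0.5104, -0.0304, 0.0307]
orientation: [2.326, 2.112, 0.001]
contact_force: [-0.3, -0.3, 6.4]
finger_gap: 0.0601
grip_force: 29.9
```

```bash
python3 - <<'E'
from h import *
print(env.grasp_offset)
s=eyes.camera("scene");cv2.imwrite("pics/s3.png",s);cv2.imwrite("pics/s3c.png",cv2.resize(s[180:300,260:380],None,fx=5,fy=5))
for P in [(.5105-.03,-.0265,.032),(.5105-.043,-.0265,.032),(.5105-.03,-.0265,.051),(.48,-.006,0),(.48,-.006,.09)]: print(((px("scene",P)-[260,180])*5).round())
E
```

```text
0.0187
[246. 446.]
[266. 458.]
[247. 417.]
[218. 516.]
[219. 375.]
```

View pics/s3c.png

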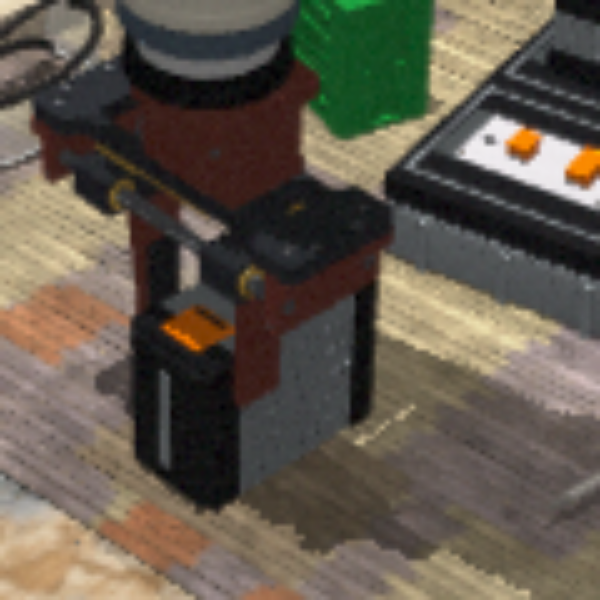

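Request:
{"op": "servo_tool", "data": {"increments": [[0, [0, 0, 0], 0], [0, [0, 0, 0], 0], [0, [0, 0, 0], 0], [0, [0, 0, 0], 0], [0, [0, 0, -0.04], 0], [0, [0, 0, -0.03], 0], [0, [0, 0, -0.01], 0], [0, [0, 0, 0], 0], [0, [0, 0, 0], 0]]}}

```text
time_s: 4.08
position: [0.5098, -0.0303, 0.0059]
orientation: [-2.325, -2.111, 0.001]
contact_force: [0.1, 0.1, -0.0]
finger_gap: 0.0876
grip_force: 0.0
```

Request:
{"op": "servo_tool", "data": {"increments": [[0, [0, 0, -0.01], 0], [0, [0, 0, -0.008], 0], [0, [0, 0, 0], 0], [0, [0, 0, 0], 0], [0, [0, 0, 0], 0]]}}

```text
time_s: 4.5
position: [0.5102, -0.0304, 0.0009]
orientation: [2.326, 2.112, 0.0]
contact_force: [0.6, 0.6, 0.4]
finger_gap: 0.088
grip_force: 0.0
```

```bash
python3 - <<'E'
from h import *
import numpy as np
s=eyes.camera("scene");cv2.imwrite("pics/s4.png",s);cv2.imwrite("pics/s4c.png",cv2.resize(s[180:300,260:380],None,fx=5,fy=5))
for z in(0,.01,.02,.03): print(z,((px("scene",(.5105-.057,-.0265,z))-[260,180])*5).round())
E
```

```text
0 [287. 520.]
0.01 [287. 505.]
0.02 [288. 490.]
0.03 [288. 475.]
```

```bash
python3 - <<'E'
import cv2
for f in("s2","s4"):
    s=cv2.imread(f"pics/{f}.png")
    print(f,[(v,tuple(int(x) for x in s[v,316])) for v in range(254,292,2)])
E
```

```text
s2 [(254, (19, 26, 54)), (256, (24, 29, 58)), (258, (24, 29, 60)), (260, (27, 32, 59)), (262, (53, 53, 62)), (264, (62, 65, 61)), (266, (70, 68, 65)), (268, (71, 70, 69)), (270, (82, 80, 79)), (272, (69, 69, 66)), (274, (55, 66, 78)), (276, (59, 73, 84)), (278, (52, 64, 72)), (280, (52, 67, 78)), (282, (57, 70, 78)), (284, (53, 62, 72)), (286, (76, 99, 114)), (288, (106, 132, 149)), (290, (86, 108, 122))]
s4 [(254, (26, 31, 57)), (256, (25, 25, 57)), (258, (20, 24, 54)), (260, (29, 33, 58)), (262, (25, 31, 59)), (264, (25, 27, 57)), (266, (24, 27, 54)), (268, (25, 29, 56)), (270, (26, 32, 61)), (272, (68, 70, 68)), (274, (53, 65, 74)), (276, (61, 74, 84)), (278, (51, 60, 71)), (280, (52, 66, 74)), (282, (58, 72, 79)), (284, (53, 62, 72)), (286, (50, 60, 70)), (288, (104, 127, 146)), (290, (86, 106, 122))]
```

Request:
{"op": "servo_tool", "data": {"increments": [[0, [0, 0, -0.01], 0], [0, [0, 0, -0.01], 0], [0, [0, 0, 0], 0], [0, [0, 0, 0], 0], [0, [0, 0, 0], 0]]}}

```text
time_s: 4.97
position: [0.51, -0.0303, -0.0053]
orientation: [-2.326, -2.112, 0.0]
contact_force: [-0.7, -0.2, 0.3]
finger_gap: 0.0875
grip_force: 0.0
```

Request:
{"op": "servo_tool", "data": {"increments": [[0, [0, 0, 0.1], 0], [0, [0, 0, 0.1], 0], [0, [0, 0, 0.1], 0], [0, [0, 0, 0], 0], [0, [0, -0.121, 0], 0], [0, [0, -0.121, 0], 0], [0, [0, -0.121, 0], 0], [0, [0, -0.12, 0], 0], [0, [0, 0, -0.1], 0], [0, [0, 0, -0.1], 0], [0, [0, 0, -0.1], 0], [0, [0, 0, 0], 0]]}}

```text
time_s: 5.97
position: [0.506, -0.1742, -0.0102]
orientation: [-2.321, -2.106, 0.006]
contact_force: [-0.6, 0.8, -0.9]
finger_gap: 0.088
grip_force: 0.0
```

Request:
{"op": "servo_tool", "data": {"increments": [[0, [0, 0, -0.02], 0], [0, [0, 0, -0.02], 0], [0, [0, 0, -0.02], 0], [0, [0, 0, 0], 0], [0, [0, 0, 0], 0]]}}

```text
time_s: 6.38
position: [0.5106, -0.1753, -0.0225]
orientation: [2.325, 2.112, 0.001]
contact_force: [-0.1, -0.7, 0.3]
finger_gap: 0.0881
grip_force: 0.0
```

Request:
{"op": "servo_tool", "data": {"increments": [[0, [0, 0, -0.015], 0], [0, [0, 0, 0], 0], [0, [0, 0, 0], 0]]}}

```text
time_s: 6.63
position: [0.5102, -0.1753, -0.0275]
orientation: [2.326, 2.112, 0.0]
contact_force: [0.1, 0.3, -0.1]
finger_gap: 0.0875
grip_force: 0.0
```

Request:
{"op": "servo_tool", "data": {"increments": [[0, [0, 0, -0.01], 0], [0, [0, 0, 0], 0], [0, [0, 0, 0], 0]]}}

```text
time_s: 6.88
position: [0.51, -0.1752, -0.0308]
orientation: [-2.326, -2.112, 0.0]
contact_force: [-0.9, -0.1, 0.1]
finger_gap: 0.088
grip_force: 0.0
```

Request:
{"op": "servo_tool", "data": {"increments": [[0, [0, 0, -0.01], 0], [0, [0, 0, 0], 0], [0, [0, 0, 0], 0]]}}

```text
time_s: 7.13
position: [0.5099, -0.1752, -0.0339]
orientation: [-2.326, -2.112, 0.0]
contact_force: [0.3, -0.4, 0.3]
finger_gap: 0.0878
grip_force: 0.0
```

Request:
{"op": "servo_tool", "data": {"increments": [[0, [0, 0, -0.007], 0], [0, [0, 0, 0], 0], [0, [0, 0, 0], 0]]}}

```text
time_s: 7.38
position: [0.51, -0.1752, -0.0359]
orientation: [-2.326, -2.112, 0.0]
contact_force: [0.2, 1.0, 0.6]
finger_gap: 0.0879
grip_force: 0.0
```

Request:
{"op": "servo_tool", "data": {"increments": [[0, [0, 0, -0.007], 0], [0, [0, 0, 0], 0], [0, [0, 0, 0], 0]]}}

```text
time_s: 7.63
position: [0.5102, -0.1753, -0.0362]
orientation: [2.326, 2.112, 0.0]
contact_force: [-5.4, 1.5, 21.2]
finger_gap: 0.0874
grip_force: 10.8
```

Request:
{"op": "servo_tool", "data": {"increments": [[0, [0, 0, -0.007], 0], [0, [0, 0, 0], 0], [0, [0, 0, 0], 0]]}}

```text
time_s: 7.88
position: [0.5102, -0.1753, -0.0364]
orientation: [2.326, 2.112, 0.0]
contact_force: [-11.2, 3.7, 45.2]
finger_gap: 0.0879
grip_force: 23.0
```

Request:
{"op": "servo_tool", "data": {"increments": [[0, [0, 0, 0.1], 0], [0, [0, 0, 0.1], 0], [0, [0, 0, 0.13], 0], [0, [0, 0, 0.08], 0], [0, [0, 0, 0], 0], [0, [0, 0.121, 0], 0], [0, [0, 0.121, 0], 0], [0, [0, 0.121, 0], 0], [0, [0, 0.12, 0], 0], [0, [0, 0, 0], 0], [0, [0, 0, -0.1], 0], [0, [0, 0, -0.1], 0]]}}

```text
time_s: 8.88
position: [0.5117, -0.0298, 0.0232]
orientation: [2.322, 2.112, 0.004]
contact_force: [0.1, -0.7, -1.1]
finger_gap: 0.0879
grip_force: 0.0
```

Request:
{"op": "servo_tool", "data": {"increments": [[0, [0, 0, -0.08], 0], [0, [0, 0, -0.02], 0], [0, [0, 0, 0], 0], [0, [0, 0, 0], 0]]}}

```text
time_s: 9.22
position: [0.51, -0.0306, -0.007]
orientation: [-2.326, -2.111, 0.001]
contact_force: [-0.1, -0.6, 0.2]
finger_gap: 0.0879
grip_force: 0.0
```

Request:
{"op": "servo_tool", "data": {"increments": [[0, [0, 0, -0.01], 0], [0, [0, 0, 0], 0], [1, [0, 0, 0], 0], [1, [0, 0, 0], 0], [1, [0, 0, 0], 0], [1, [0, 0, 0], 0], [1, [0, 0, 0], 0], [1, [0, 0, 0], 0]]}}

```text
time_s: 9.88
position: [0.5103, -0.0304, -0.0098]
orientation: [2.326, 2.112, 0.0]
contact_force: [-0.6, -0.1, 3.9]
finger_gap: 0.06
grip_force: 29.9
```

Request:
{"op": "servo_tool", "data": {"increments": [[1, [0, 0, 0.06], 0], [1, [0, 0, 0.08], 0], [1, [0, 0, 0.08], 0], [1, [0, 0, 0.08], 0], [1, [0, 0, 0], 0], [1, [0, 0, 0], 0], [1, [0, 0, 0], 0]]}}

```text
time_s: 10.47
position: [0.5092, -0.0303, 0.079]
orientation: [-2.325, -2.111, 0.001]
contact_force: [-0.9, -0.0, -2.5]
finger_gap: 0.0596
grip_force: 29.9
```

```bash
python3 - <<'E'
from h import *
s=eyes.camera("scene");t=eyes.camera("top");cv2.imwrite("pics/s5.png",s);cv2.imwrite("pics/t5.png",t)
a=cv2.resize(s[150:290,240:390],None,fx=3,fy=3);b=cv2.resize(t[215:285,270:345],None,fx=4,fy=6)
cv2.imwrite("pics/v5.png",np.hstack([a,b]))
o=env.observe();print(o["torque"],o["contact_force"])
E
```

```text
[ 0.02063666 -0.05599497 -0.03620005] [-0.14123387 -0.53972148 -2.90877615]
```

View pics/v5.png

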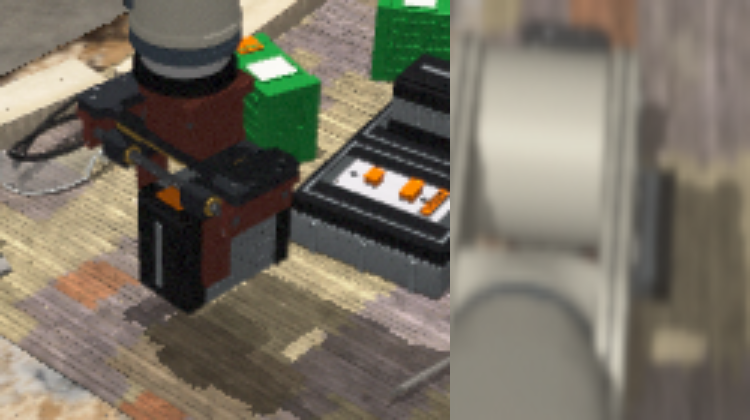

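The view shows the box held nearly level: the full grip resists pivoting. I'll go back down and try a lighter grip by commanding only part of the closure.

Request:
{"op": "servo_tool", "data": {"increments": [[1, [0, 0, -0.1], 0], [1, [0, 0, -0.1], 0], [1, [0, 0, -0.08], 0], [1, [0, 0, 0], 0], [1, [0, 0, 0], 0]]}}

```text
time_s: 10.98
position: [0.5082, -0.0302, -0.0057]
orientation: [-2.323, -2.109, 0.005]
contact_force: [-0.5, -0.0, -1.6]
finger_gap: 0.0601
grip_force: 29.9
```

Request:
{"op": "servo_tool", "data": {"increments": [[0.4, [0, 0, 0], 0], [0.4, [0, 0, 0], 0], [0.4, [0, 0, 0], 0], [0.4, [0, 0, 0], 0]]}}

```text
time_s: 11.32
position: [0.5108, -0.0304, -0.003]
orientation: [2.325, 2.111, 0.002]
contact_force: [-0.2, -0.1, -2.1]
finger_gap: 0.0598
grip_force: 29.9
```

Request:
{"op": "servo_tool", "data": {"increments": [[0.34, [0, 0, 0], 0], [0.34, [0, 0, 0], 0], [0.34, [0, 0, 0], 0]]}}

```text
time_s: 11.57
position: [0.5102, -0.0304, -0.0037]
orientation: [2.326, 2.112, 0.001]
contact_force: [-0.4, -0.2, -2.5]
finger_gap: 0.0602
grip_force: 29.9
```

Request:
{"op": "servo_tool", "data": {"increments": [[0.325, [0, 0, 0], 0], [0.325, [0, 0, 0], 0], [0.325, [0, 0, 0], 0]]}}

```text
time_s: 11.82
position: [0.51, -0.0304, -0.004]
orientation: [-2.326, -2.112, 0.0]
contact_force: [-0.7, -0.7, -1.7]
finger_gap: 0.0602
grip_force: 29.9
```

Request:
{"op": "servo_tool", "data": {"increments": [[0.32, [0, 0, 0], 0], [0.32, [0, 0, 0], 0], [0.32, [0, 0, 0], 0]]}}

```text
time_s: 12.07
position: [0.51, -0.0304, -0.0041]
orientation: [-2.326, -2.112, 0.0]
contact_force: [-0.4, 0.7, -2.2]
finger_gap: 0.0601
grip_force: 14.2
```

Request:
{"op": "servo_tool", "data": {"increments": [[0.318, [0, 0, 0], 0], [0.318, [0, 0, 0], 0], [0.318, [0, 0, 0], 0]]}}

```text
time_s: 12.32
position: [0.5101, -0.0304, -0.004]
orientation: [2.326, 2.112, 0.0]
contact_force: [0.9, -0.7, -2.3]
finger_gap: 0.0601
grip_force: 8.5
```

Request:
{"op": "servo_tool", "data": {"increments": [[0.316, [0, 0, 0], 0], [0.316, [0, 0, 0], 0], [0.316, [0, 0, 0], 0]]}}

```text
time_s: 12.57
position: [0.5101, -0.0304, -0.0039]
orientation: [2.326, 2.112, 0.0]
contact_force: [-0.8, -0.5, 0.8]
finger_gap: 0.0597
grip_force: 0.2
```

Request:
{"op": "servo_tool", "data": {"increments": [[0.31, [0, 0, -0.02], 0], [0.31, [0, 0, 0], 0], [0.319, [0, 0, 0], 0], [0.319, [0, 0, 0], 0], [0.318, [0, 0, 0], 0], [0.318, [0, 0, 0], 0], [0.318, [0, 0, 0], 0]]}}

```text
time_s: 13.15
position: [0.51, -0.0303, -0.0101]
orientation: [-2.326, -2.112, 0.0]
contact_force: [0.0, 0.4, -2.3]
finger_gap: 0.0599
grip_force: 4.1
```

Request:
{"op": "servo_tool", "data": {"increments": [[0.318, [-0.0013, -0.0153, 0.0248], 0], [0.318, [-0.0013, -0.0153, 0.0248], 0], [0.318, [-0.0017, -0.0193, 0.022], 0], [0.318, [-0.0017, -0.0193, 0.022], 0], [0.318, [-0.002, -0.023, 0.0182], 0], [0.318, [-0.002, -0.023, 0.0182], 0], [0.318, [0, 0, 0], 0], [0.318, [0, 0, 0], 0], [0.318, [0, 0, 0], 0]]}}

```text
time_s: 13.9
position: [0.5069, -0.065, 0.0289]
orientation: [-2.326, -2.111, 0.0]
contact_force: [0.4, -0.3, -2.7]
finger_gap: 0.06
grip_force: 4.1
```

```bash
cat > catch.py <<'E'
from h import *
import sys
# grip point G (true), u dir; orange catch at s~104,front x=-45 relative: along s +14, normal 45
s=eyes.camera("scene").astype(np.uint8);cv2.imwrite(f"pics/{sys.argv[1]}.png",s)
h=cv2.cvtColor(s,cv2.COLOR_BGR2HSV); m=cv2.inRange(h,(4,150,60),(18,255,255))
n,l,st,c=cv2.connectedComponentsWithStats(m)
for i in range(1,n):
    if st[i,4]>8 and 250<c[i][0]<400 and 150<c[i][1]<290: print(st[i,4],c[i].round(1))
p=env.observe()["position"]; G=p+[0,0,.036+.0187]; u=np.array([.087,.996,0]);z=np.array([0,0,1.])
for th in range(0,100,10):
    a=np.radians(th); zd=np.cos(a)*u+np.sin(a)*z; fr=-np.sin(a)*u+np.cos(a)*z
    print(th,px("scene",G+zd*.014+fr*.045).round(1),"foot edge",(G-zd*.09-fr*.045).round(3))
E
python3 catch.py s6
```

```text
27 [364.3 208.4]
40 [376.9 212.5]
34 [384.5 216.9]
39 [307.3 226.6]
80 [394.1 233.6]
0 [307.9 228.4] foot edge [ 0.499 -0.154  0.038]
10 [310.4 226.4] foot edge [ 0.5   -0.145  0.023]
20 [312.9 224.9] foot edge [ 0.501 -0.134  0.01 ]
30 [315.4 223.9] foot edge [ 0.502 -0.12  -0.001]
40 [317.7 223.4] foot edge [ 0.503 -0.105 -0.009]
50 [319.9 223.5] foot edge [ 0.505 -0.088 -0.014]
60 [321.7 224.1] foot edge [ 0.506 -0.071 -0.017]
70 [323.3 225.2] foot edge [ 0.508 -0.053 -0.017]
80 [324.5 226.7] foot edge [ 0.509 -0.036 -0.013]
90 [325.3 228.7] foot edge [ 0.511 -0.02  -0.007]
```

Request:
{"op": "servo_tool", "data": {"increments": [[0.3176, [0, 0, 0], 0], [0.3176, [0, 0, 0], 0], [0.3176, [0, 0, 0], 0]]}}

```text
time_s: 14.2
position: [0.5069, -0.0647, 0.0287]
orientation: [-2.325, -2.112, 0.001]
contact_force: [0.1, 0.0, -2.1]
finger_gap: 0.0599
grip_force: 2.7
```

```bash
python3 catch.py s7 | head -5
```

```text
27 [364.3 208.4]
41 [376.9 212.4]
34 [384.5 216.9]
13 [308.5 225.8]
81 [394.1 233.6]
```

Request:
{"op": "servo_tool", "data": {"increments": [[0.3173, [0, 0, 0], 0], [0.3173, [0, 0, 0], 0], [0.3173, [0, 0, 0], 0]]}}

```text
time_s: 14.5
position: [0.5071, -0.0649, 0.029]
orientation: [-2.326, -2.112, 0.0]
contact_force: [0.4, -0.0, -2.2]
finger_gap: 0.0599
grip_force: 1.7
```

```bash
python3 catch.py s8 | head -5
```

```text
10 [330.7 191.2]
27 [364.3 208.4]
41 [376.9 212.4]
34 [384.5 216.9]
82 [394.2 233.5]
```

Request:
{"op": "servo_tool", "data": {"increments": [[0.3173, [-0.0022, -0.0256, 0.0148], 0], [0.3173, [-0.0022, -0.0256, 0.0138], 0], [0.3173, [-0.0024, -0.0276, 0.0093], 0], [0.3173, [-0.0024, -0.0276, 0.0093], 0], [0.3173, [-0.0025, -0.029, 0.0042], 0], [0.3173, [-0.0025, -0.029, 0.0042], 0], [0.3173, [0, 0, 0], 0], [0.3173, [0, 0, 0], 0]]}}

```text
time_s: 15.22
position: [0.503, -0.115, 0.0458]
orientation: [2.327, 2.11, 0.001]
contact_force: [0.6, -0.2, -0.7]
finger_gap: 0.0598
grip_force: 1.9
```

```bash
python3 catch.py s9 >/dev/null; python3 - <<'E'
from h import *
s=cv2.imread("pics/s9.png");a=cv2.resize(s[150:290,260:400],None,fx=4,fy=4);cv2.imwrite("pics/v9.png",a)
E
```

```text
(no output)
```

View pics/v9.png

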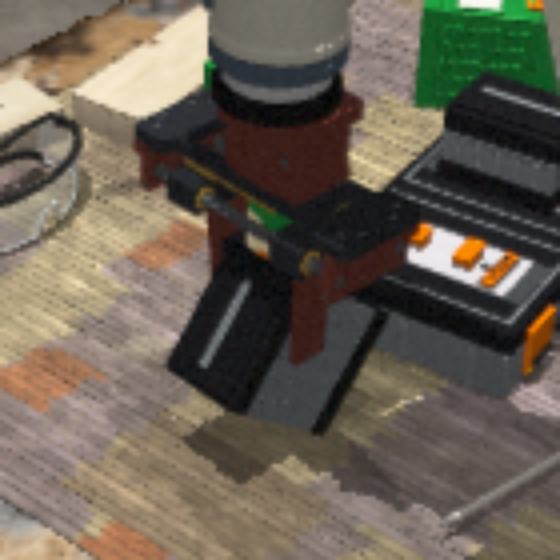

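Request:
{"op": "servo_tool", "data": {"increments": [[0.3173, [-0.0015, -0.02, 0.015], 0], [0.3173, [-0.0015, -0.02, 0.015], 0], [0.3173, [-0.0015, -0.02, 0.015], 0], [0.3173, [0, 0, 0], 0], [0.3173, [0, 0, 0], 0], [0.3173, [0, 0, 0], 0]]}}

```text
time_s: 15.77
position: [0.5016, -0.1323, 0.0593]
orientation: [2.326, 2.111, 0.0]
contact_force: [-0.5, -0.1, 0.4]
finger_gap: 0.0603
grip_force: 1.7
```

```bash
cat > ang.py <<'E'
from h import *
import sys
# fit theta by black/grey boundary: print lid stripe direction (bright stripe in dark lid) 
s=eyes.camera("scene");cv2.imwrite(f"pics/{sys.argv[1]}.png",s)
p=env.observe()["position"]; G=p+[0,0,.036+.0187]
print(env.observe()["contact_force"],p,"G px",px("scene",G))
# side plane (x = G.x-.03): sample luminance along s axis for candidate thetas -> score of grey between black lid & foot
g=cv2.cvtColor(s,cv2.COLOR_BGR2GRAY).astype(np.float32)
yaw=np.radians(float(sys.argv[2])) if len(sys.argv)>2 else np.radians(5)
u=np.array([np.sin(yaw),np.cos(yaw),0]);z=np.array([0,0,1.]);n=np.array([-np.cos(yaw),np.sin(yaw),0])*.0305
S,X=np.meshgrid(np.linspace(.004,.112,40),np.linspace(-.042,.042,30),indexing="ij")
best=[]
for th in range(0,111,3):
  a=np.radians(th); zd=np.cos(a)*u+np.sin(a)*z; fr=-np.sin(a)*u+np.cos(a)*z
  for ds in(.075,.08,.085,.09,.095):
   for dx in (-.008,-.004,0,.004,.008):
    P=G+n+(S-ds)[...,None]*zd+(X+dx)[...,None]*fr
    K,R,t=cal("scene");q=(P@R.T+t)@K.T;q=(q[...,:2]/q[...,2:]).astype(np.float32)
    I=cv2.remap(g,q[...,0],q[...,1],1)
    m=(S>.016)&(S<.094); v=np.hypot(S-ds,X+dx)>.022; low=(S<ds+.0)&v  # skip finger
    A=I[m&low];B=I[(S<.008)&v]
    best.append((A.std()+B.std()-.5*(A.mean()-B.mean()),th,ds,dx))
best.sort();print(best[:6])
E
python3 ang.py s10; sed 's/eyes.camera("scene")/cv2.imread("pics\/s9.png")/;s/^p=.*/p=np.array([.503,-.115,.0458]);G=p+[0,0,.0547]/' ang.py > ang9.py; python3 ang9.py x9|tail -1
```

```text
[-0.11834498 -0.04031368  0.46255877] [ 0.50156752 -0.1322347   0.05926586] G px [331.84214604 219.47754443]
[(np.float32(2.0670853), 45, 0.08, -0.008), (np.float32(2.8453217), 48, 0.08, -0.008), (np.float32(3.9194336), 51, 0.085, -0.008), (np.float32(4.00342), 48, 0.08, -0.004), (np.float32(4.2160854), 54, 0.085, -0.008), (np.float32(5.056658), 48, 0.085, -0.008)]
[(np.float32(-7.712556), 45, 0.08, -0.008), (np.float32(-4.6896744), 48, 0.08, -0.008), (np.float32(-4.5691032), 39, 0.075, -0.008), (np.float32(-4.5132694), 42, 0.08, -0.008), (np.float32(-3.7960873), 42, 0.075, -0.008), (np.float32(-2.986), 36, 0.075, -0.008)]
```

```bash
cat > fit3.py <<'E'
from h import *
import sys
def run(img,G,yawdeg,ground=True,ths=range(20,96,3)):
    g=cv2.GaussianBlur(cv2.cvtColor(img,cv2.COLOR_BGR2GRAY),(3,3),0).astype(np.float32)
    yaw=np.radians(yawdeg);u=np.array([np.sin(yaw),np.cos(yaw),0]);z=np.array([0,0,1.]);n=np.array([-np.cos(yaw),np.sin(yaw),0])*.030
    S,X=np.meshgrid(np.linspace(-.012,.126,47),np.linspace(-.057,.057,39),indexing="ij")
    ins=(S>.002)&(S<.112)&(abs(X)<.043); grey=ins&(S>.018)&(S<.092); blk=ins&((S<.010)|(S>.1)); out=((S<-.004)|(abs(X)>.049))&(S<.06)
    K,R,t=cal("scene");res=[]
    for th in ths:
        a=np.radians(th); zd=np.cos(a)*u+np.sin(a)*z; fr=-np.sin(a)*u+np.cos(a)*z
        for f in np.arange(-.03,.031,.004):
            ss=[(G[2]-(.045+f)*np.cos(a))/np.sin(a)] if ground else np.arange(.05,.116,.004)
            for s0 in ss:
                if not .04<s0<.12: continue
                C=G-s0*zd-f*fr; P=C+n+S[...,None]*zd+X[...,None]*fr
                q=(P@R.T+t)@K.T;q=(q[...,:2]/q[...,2:]).astype(np.float32);I=cv2.remap(g,q[...,0],q[...,1],1)
                d=(P-G); along=d@u; v=~((abs(along)<.016)&(d[...,2]>-.024)) & (d[...,2]<.055)
                c=abs(I[grey&v]-70).clip(0,30).mean()+abs(I[blk&v]-28).clip(0,30).mean()+(30-abs(I[out&v]-50).clip(0,30)).mean()*.3
                res.append((round(float(c),2),th,round(float(s0),3),round(float(f),3),C.round(3).tolist()))
    res.sort(key=lambda r:r[0]);return res[:4]
if __name__=="__main__":
    for f,p in(("s8",(.507,-.0649,.029)),("s9",(.503,-.115,.0458)),("s10",(.5016,-.1322,.0593))):
        G=np.array(p)+[0,0,.0547]
        for gr in(True,False):
            print(f,gr); [print("  ",r) for r in run(cv2.imread(f"pics/{f}.png"),G,5,gr)]
E
python3 fit3.py
```

```text
s8 True
   (19.09, 26, 0.078, 0.01, [0.501, -0.131, 0.04])
   (19.81, 23, 0.075, 0.014, [0.501, -0.128, 0.041])
   (21.06, 29, 0.081, 0.006, [0.501, -0.132, 0.039])
   (21.81, 32, 0.076, 0.006, [0.502, -0.126, 0.038])
s8 False
   (18.9, 23, 0.078, 0.01, [0.501, -0.133, 0.044])
   (18.91, 23, 0.078, 0.014, [0.501, -0.131, 0.04])
   (19.12, 26, 0.078, 0.01, [0.501, -0.13, 0.041])
   (19.15, 20, 0.078, 0.014, [0.501, -0.133, 0.044])
s9 True
   (14.32, 41, 0.081, 0.018, [0.499, -0.164, 0.034])
   (15.01, 35, 0.08, 0.022, [0.498, -0.167, 0.037])
   (15.02, 38, 0.083, 0.018, [0.498, -0.169, 0.035])
   (15.6, 38, 0.077, 0.022, [0.499, -0.162, 0.035])
s9 False
   (14.44, 41, 0.082, 0.018, [0.499, -0.165, 0.033])
   (14.45, 38, 0.078, 0.018, [0.499, -0.165, 0.038])
   (14.57, 38, 0.082, 0.018, [0.498, -0.168, 0.036])
   (14.59, 35, 0.078, 0.022, [0.499, -0.166, 0.038])
s10 True
   (13.52, 47, 0.086, 0.03, [0.498, -0.169, 0.031])
   (13.82, 50, 0.089, 0.026, [0.498, -0.17, 0.029])
   (13.98, 44, 0.086, 0.03, [0.498, -0.173, 0.032])
   (14.54, 53, 0.089, 0.026, [0.499, -0.165, 0.027])
s10 False
   (13.3, 47, 0.086, 0.026, [0.498, -0.172, 0.033])
   (13.51, 47, 0.086, 0.03, [0.498, -0.169, 0.031])
   (13.59, 44, 0.082, 0.03, [0.498, -0.17, 0.035])
   (13.75, 50, 0.086, 0.026, [0.499, -0.167, 0.031])
```

Request:
{"op": "servo_tool", "data": {"increments": [[0.3173, [-0.0029, -0.033, -0.002], 0], [0.3173, [-0.0029, -0.033, -0.002], 0], [0.3173, [-0.0028, -0.032, -0.008], 0], [0.3173, [-0.0028, -0.032, -0.008], 0], [0.3173, [0, 0, 0], 0], [0.3173, [0, 0, 0], 0], [0.3173, [0, 0, 0], 0]]}}

```text
time_s: 16.4
position: [0.498, -0.1716, 0.053]
orientation: [-2.327, -2.111, -0.0]
contact_force: [-0.4, -0.8, 0.8]
finger_gap: 0.0602
grip_force: 1.7
```

```bash
cat > now.py <<'E'
from fit3 import *
import sys
s=eyes.camera("scene");cv2.imwrite(f"pics/{sys.argv[1]}.png",s);o=env.observe();G=o["position"]+[0,0,.0547];print(G,o["contact_force"])
for gr in(True,False): [print("  ",r) for r in run(s,G,float(sys.argv[2]),gr)[:3]]
E
python3 now.py s11 5
```

```text
[ 0.49801656 -0.17128288  0.10776908] [-0.29515313 -1.00034768  0.86145187]
   (15.89, 65, 0.084, 0.03, [0.497, -0.18, 0.019])
   (16.04, 68, 0.086, 0.03, [0.498, -0.176, 0.017])
   (16.72, 62, 0.082, 0.03, [0.497, -0.183, 0.021])
   (15.5, 65, 0.082, 0.03, [0.497, -0.179, 0.021])
   (15.67, 68, 0.082, 0.03, [0.498, -0.174, 0.021])
   (15.82, 71, 0.086, 0.026, [0.498, -0.175, 0.018])
```

Request:
{"op": "servo_tool", "data": {"increments": [[0.3173, [-0.0026, -0.03, -0.013], 0], [0.3173, [-0.0026, -0.03, -0.013], 0], [0.3173, [-0.0026, -0.03, -0.022], 0], [0.3173, [-0.0026, -0.03, -0.022], 0], [0.3173, [0, 0, 0], 0], [0.3173, [0, 0, 0], 0], [0.3173, [0, 0, 0], 0], [0.3173, [0, 0, 0], 0]]}}

```text
time_s: 17.12
position: [0.4947, -0.207, 0.032]
orientation: [-2.325, -2.112, 0.0]
contact_force: [0.3, -0.3, -2.4]
finger_gap: 0.0601
grip_force: 1.7
```

```bash
sed -i 's/range(20,96,3)/range(60,106,3)/' fit3.py; python3 now.py s12 5
```

```text
[ 0.49478466 -0.20694774  0.08684224] [ 0.27063926  0.26449864 -1.76505337]
   (18.21, 87, 0.083, 0.03, [0.497, -0.181, 0.002])
   (18.65, 84, 0.079, 0.03, [0.497, -0.185, 0.005])
   (19.4, 87, 0.083, 0.026, [0.497, -0.185, 0.002])
   (15.53, 90, 0.082, 0.03, [0.497, -0.177, 0.005])
   (15.94, 93, 0.082, 0.03, [0.498, -0.173, 0.007])
   (16.01, 93, 0.082, 0.026, [0.497, -0.177, 0.006])
```

Request:
{"op": "servo_tool", "data": {"increments": [[0.3173, [0, 0, -0.01], 0], [0.3173, [0, 0, -0.005], 0], [0.3173, [0, 0, 0], 0], [0.25, [0, 0, 0], 0], [0, [0, 0, 0], 0], [0, [0, 0, 0], 0], [0, [0, 0, 0.1], 0], [0, [0, 0, 0.1], 0], [0, [0, 0, 0.12], 0], [0, [0, 0, 0.12], 0], [0, [0, 0, 0], 0]]}}

```text
time_s: 18.08
position: [0.4989, -0.209, 0.1663]
orientation: [2.319, 2.105, 0.007]
contact_force: [1.6, -0.9, -1.1]
finger_gap: 0.0876
grip_force: 0.0
```

```bash
python3 - <<'E'
from h import *
s=eyes.camera("scene");cv2.imwrite("pics/s13.png",s);cv2.imwrite("pics/v13.png",cv2.resize(s[175:285,290:390],None,fx=5.4,fy=5.4,interpolation=cv2.INTER_CUBIC))
print(env.observe()["position"])
E
```

```text
[ 0.49750839 -0.2083736   0.16344112]
```

View pics/v13.png

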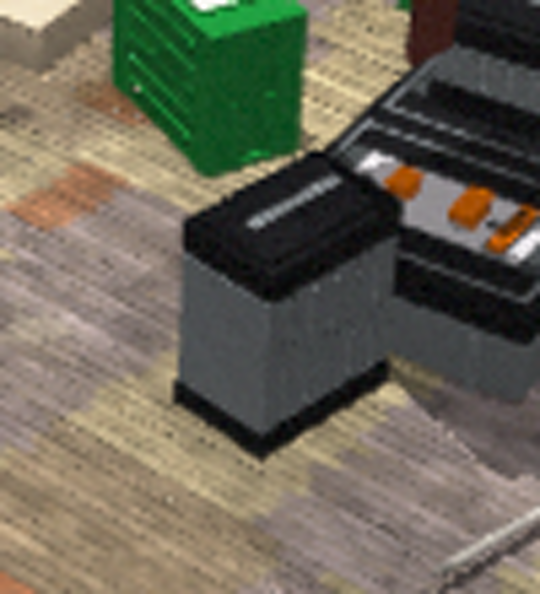

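```bash
python3 - <<'E'
from h import *
f=lambda p,z:at("scene",(290+p[0]/5.4,175+p[1]/5.4),z)[:2]
b=[f(p,0) for p in((175,403),(263,458),(388,378))]
A,B,C=b;print(np.round(b,4),"center",(A+C)/2,"len",np.linalg.norm(A-B),np.linalg.norm(B-C),"yaw",np.degrees(np.arctan2((B-C)[0],(B-C)[1])),np.degrees(np.arctan2((A-B)[1],(A-B)[0])))
t=[f(p,.114) for p in((183,222),(272,274),(403,206),(318,150))];print(np.round(t,4),np.mean(t,0))
for p in((249,221),(340,182)): print("stripe",f(p,.114))
E
```

```text
[[ 0.5301 -0.1347]
 [ 0.4722 -0.1319]
 [ 0.4649 -0.2211]] center [ 0.49746019 -0.17790131] len 0.057903070107706005 0.08955741867720447 yaw 4.721991235165314 -2.810444571622531
[[ 0.5252 -0.1297]
 [ 0.4698 -0.1264]
 [ 0.4582 -0.209 ]
 [ 0.516  -0.2186]] [ 0.49230306 -0.1709196 ]
stripe [ 0.50332596 -0.15098384]
stripe [ 0.49179045 -0.20451213]
```

The box stands upright. Its base corners are at crop (175,403), (263,458) and (388,378), which puts its centre at about (0.4975, -0.178). I'll re-grip there.

Request:
{"op": "servo_tool", "data": {"increments": [[0, [0, 0.101, 0], 0], [0, [0, 0, 0], 0], [0, [0, 0, -0.1], 0], [0, [0, 0, -0.1], 0], [0, [0, 0, -0.1], 0], [0, [0, 0, -0.08], 0], [0, [0, 0, 0], 0], [0, [0, 0, 0], 0], [0, [0, 0, 0], 0]]}}

```text
time_s: 18.88
position: [0.4952, -0.1771, 0.046]
orientation: [-2.326, -2.112, 0.0]
contact_force: [0.2, -0.5, 0.6]
finger_gap: 0.0878
grip_force: 0.0
```

Request:
{"op": "servo_tool", "data": {"increments": [[0, [0.007, -0.003, -0.04], 0], [0, [0, 0, 0], 0], [0, [0, 0, 0], 0], [1, [0, 0, 0], 0], [1, [0, 0, 0], 0], [1, [0, 0, 0], 0], [1, [0, 0, 0], 0], [1, [0, 0, 0], 0], [1, [0, 0, 0], 0], [1, [0, 0, 0], 0]]}}

```text
time_s: 19.72
position: [0.4972, -0.1779, 0.0339]
orientation: [2.326, 2.112, 0.0]
contact_force: [-0.8, 0.3, 2.8]
finger_gap: 0.0601
grip_force: 30.0
```

```bash
python3 - <<'E'
from h import *
t=eyes.camera("top");cv2.imwrite("pics/t14.png",t)
E
```

Request:
{"op": "servo_tool", "data": {"increments": [[1, [0, 0, 0.05], 0], [1, [0, 0, 0.1], 0], [1, [0, 0, 0.12], 0], [1, [0, 0, 0.12], 0], [1, [0, 0, 0], -0.033], [1, [0, 0, 0], -0.033], [1, [0, 0, 0], -0.033], [1, [0, 0, 0], -0.033], [1, [0, 0, 0], -0.033], [1, [0, 0, 0], -0.033], [1, [0, 0, 0], -0.033], [1, [0, 0, 0], -0.033]]}}

```text
time_s: 20.77
position: [0.4964, -0.1776, 0.1501]
orientation: [-2.981, -0.988, 0.002]
contact_force: [0.1, -0.1, -2.5]
finger_gap: 0.06
grip_force: 30.0
```

Request:
{"op": "servo_tool", "data": {"increments": [[1, [-0.01, -0.076, 0], -0.033], [1, [-0.01, -0.076, 0], -0.033], [1, [-0.01, -0.076, 0], -0.033], [1, [-0.01, -0.076, 0], -0.033], [1, [-0.01, -0.076, 0], -0.028], [1, [0, 0, 0], 0], [1, [0, 0, 0], 0], [1, [0, 0, 0], 0], [1, [0, 0, 0], 0]]}}

```text
time_s: 21.52
position: [0.4818, -0.2908, 0.1503]
orientation: [-3.133, -0.226, 0.001]
contact_force: [-0.3, 0.4, -1.6]
finger_gap: 0.0602
grip_force: 30.0
```

```bash
python3 - <<'E'
from h import *
o=env.observe();r=o["orientation"];R=cv2.Rodrigues(r)[0];print(o["position"],"y-angle",np.degrees(np.arctan2(R[1,1],R[0,1])),o["contact_force"],o["finger_gap"])
E
```

```text
[ 0.48175431 -0.29082983  0.1502905 ] y-angle -81.75315158643724 [-0.25232212  0.43028553 -1.60231497] 0.060235935028251156
```

Request:
{"op": "servo_tool", "data": {"increments": [[1, [0.001, -0.004, -0.05], 0], [1, [0, 0, -0.05], 0], [1, [0, 0, -0.05], 0], [1, [0, 0, 0], 0], [1, [0, 0, 0], 0], [1, [0, 0, 0], 0]]}}

```text
time_s: 22.02
position: [0.4829, -0.2927, 0.1063]
orientation: [3.133, 0.225, 0.001]
contact_force: [-0.3, -0.2, -1.4]
finger_gap: 0.0598
grip_force: 30.0
```

Request:
{"op": "servo_tool", "data": {"increments": [[1, [0, 0, -0.008], 0], [1, [0, 0, -0.008], 0], [1, [0, 0, 0], 0], [1, [0, 0, 0], 0]]}}

```text
time_s: 22.35
position: [0.4824, -0.2931, 0.1011]
orientation: [3.134, 0.223, 0.0]
contact_force: [0.8, 0.3, -2.4]
finger_gap: 0.0602
grip_force: 30.0
```

Request:
{"op": "servo_tool", "data": {"increments": [[1, [0, 0, -0.007], 0], [1, [0, 0, 0], 0], [1, [0, 0, 0], 0]]}}

```text
time_s: 22.6
position: [0.4822, -0.293, 0.0986]
orientation: [-3.133, -0.223, 0.0]
contact_force: [-0.6, 0.4, -3.4]
finger_gap: 0.0598
grip_force: 30.0
```

Request:
{"op": "servo_tool", "data": {"increments": [[1, [0, 0.002, -0.007], 0], [1, [0, 0, 0], 0], [1, [0, 0, 0], 0]]}}

```text
time_s: 22.85
position: [0.4823, -0.2925, 0.0965]
orientation: [-3.134, -0.223, 0.0]
contact_force: [-0.4, -0.1, -2.3]
finger_gap: 0.0598
grip_force: 30.0
```

Request:
{"op": "servo_tool", "data": {"increments": [[1, [0, 0, -0.007], 0], [1, [0, 0, 0], 0], [1, [0, 0, 0], 0]]}}

```text
time_s: 23.1
position: [0.4825, -0.2926, 0.0948]
orientation: [3.133, 0.223, 0.001]
contact_force: [-0.7, -0.4, 1.1]
finger_gap: 0.0595
grip_force: 30.0
```

Request:
{"op": "servo_tool", "data": {"increments": [[1, [0, 0, -0.007], 0], [1, [0, 0, 0], 0], [1, [0, 0, 0], 0]]}}

```text
time_s: 23.35
position: [0.4825, -0.2926, 0.0926]
orientation: [3.133, 0.223, 0.001]
contact_force: [0.3, -0.5, 1.4]
finger_gap: 0.0601
grip_force: 30.0
```

Request:
{"op": "servo_tool", "data": {"increments": [[1, [0, 0, -0.007], 0], [1, [0, 0, 0], 0], [1, [0, 0, 0], 0]]}}

```text
time_s: 23.6
position: [0.4824, -0.2926, 0.0904]
orientation: [3.133, 0.223, 0.0]
contact_force: [0.8, -0.7, 1.8]
finger_gap: 0.0599
grip_force: 30.0
```

Request:
{"op": "servo_tool", "data": {"increments": [[1, [0, 0, -0.007], 0], [1, [0, 0, 0], 0], [1, [0, 0, 0], 0]]}}

```text
time_s: 23.85
position: [0.4833, -0.293, 0.0898]
orientation: [3.133, 0.223, 0.003]
contact_force: [-2.0, 1.6, 13.7]
finger_gap: 0.06
grip_force: 30.0
```

Request:
{"op": "servo_tool", "data": {"increments": [[1, [0.006, 0.001, 0], 0], [1, [0.006, 0.001, 0], 0], [1, [0.006, 0.001, 0], 0], [1, [0.006, 0.001, 0], 0], [1, [0, 0, 0], 0], [1, [0, 0, 0], 0]]}}

```text
time_s: 24.35
position: [0.4906, -0.2919, 0.0898]
orientation: [3.132, 0.223, 0.003]
contact_force: [-0.9, 0.8, 12.6]
finger_gap: 0.0599
grip_force: 30.0
```

Sliding freely under the heads.

Request:
{"op": "servo_tool", "data": {"increments": [[1, [0.006, 0.001, 0], 0], [1, [0.006, 0.001, 0], 0], [1, [0.006, 0.001, 0], 0], [1, [0.006, 0.001, 0], 0], [1, [0.006, 0.001, 0], 0], [1, [0, 0, 0], 0], [1, [0, 0, 0], 0]]}}

```text
time_s: 24.93
position: [0.4996, -0.2904, 0.0898]
orientation: [3.132, 0.223, 0.003]
contact_force: [-0.1, 0.3, 13.3]
finger_gap: 0.0601
grip_force: 30.0
```

Request:
{"op": "servo_tool", "data": {"increments": [[1, [0.006, 0.001, 0.003], 0], [1, [0.006, 0.001, 0], 0], [1, [0.006, 0.001, 0], 0], [1, [0, 0, 0], 0], [1, [0, 0, 0], 0]]}}

```text
time_s: 25.35
position: [0.5018, -0.2894, 0.0901]
orientation: [3.133, 0.225, -0.006]
contact_force: [-11.4, -3.4, 16.2]
finger_gap: 0.0597
grip_force: 30.0
```

Request:
{"op": "servo_tool", "data": {"increments": [[1, [0.005, 0.001, 0], 0], [1, [0, 0, 0], 0], [1, [-0.007, 0, 0.003], 0], [1, [0, 0, 0], 0], [0.2, [0, 0, 0], 0], [0, [0, 0, 0], 0], [0, [0, 0, 0], 0], [0, [0, 0, 0], 0], [0, [0, 0, 0.05], 0], [0, [0, 0, 0.1], 0], [0, [0, 0, 0.12], 0], [0, [0, 0, 0.12], 0]]}}

```text
time_s: 26.35
position: [0.5029, -0.288, 0.2076]
orientation: [-3.132, -0.224, 0.002]
contact_force: [0.6, -0.3, 0.5]
finger_gap: 0.088
grip_force: 0.0
```

Request:
{"op": "servo_tool", "data": {"increments": [[0, [0, -0.1, 0.05], 0], [0, [0, -0.13, 0], 0], [0, [0, -0.13, 0], 0], [0, [0, -0.13, 0], 0], [0, [0, -0.13, 0], 0], [0, [0, -0.13, 0], 0], [0, [0, 0, 0], 0], [0, [0, 0, 0], 0]]}}

```text
time_s: 27.02
position: [0.5027, -0.5151, 0.2209]
orientation: [-3.133, -0.219, 0.001]
contact_force: [0.3, 0.6, 0.4]
finger_gap: 0.0877
grip_force: 0.0
```

```bash
python3 - <<'E'
from h import *
s=eyes.camera("scene");t=eyes.camera("top");cv2.imwrite("pics/s20.png",s);cv2.imwrite("pics/t20.png",t)
for n,im in(("scene",s),("top",t)):
    h=cv2.cvtColor(im,cv2.COLOR_BGR2HSV); m=cv2.inRange(h,(4,140,90),(18,255,255)); k,l,st,c=cv2.connectedComponentsWithStats(m)
    print(n,[(int(st[i,4]),c[i].round(1).tolist()) for i in range(1,k) if st[i,4]>4 and 350<c[i][0]<440 and 160<c[i][1]<300])
y=np.radians(8.2);ex=np.array([np.cos(y),np.sin(y),0]);ey=np.array([-np.sin(y),np.cos(y),0])
B=np.array([.5018,-.2894,.056])
for z in(0,.005): print([px("scene",B-.047*ex+b*.02*ey+[0,0,z]).round(1).tolist() for b in(1,-1)],[px("scene",B-.056*ex+b*.02*ey+[0,0,z]).round(1).tolist() for b in(1,-1)])
# stripe on lid
g=cv2.cvtColor(s,cv2.COLOR_BGR2GRAY);c=px("scene",B+[0,0,.114]);print("lid centre px",c)
for im,n in((s,"scene"),(t,"top")):
    g=cv2.cvtColor(im,cv2.COLOR_BGR2GRAY);c=px(n,B+[0,0,.114]).round().astype(int);w=g[c[1]-8:c[1]+9,c[0]-12:c[0]+13];Y,X=np.nonzero(w>w.min()+45);print(n,c,"stripe",X.mean()+c[0]-12,Y.mean()+c[1]-8,len(X), at(n,(X.mean()+c[0]-12,Y.mean()+c[1]-8),.17))
E
```

```text
scene [(30, [403.8, 186.0]), (35, [386.5, 187.2]), (33, [403.6, 198.4]), (59, [417.1, 206.9]), (33, [384.3, 217.1]), (69, [394.1, 233.4])]
top [(42, [396.2, 186.9]), (41, [415.4, 266.1]), (8, [385.2, 267.0]), (9, [382.2, 269.7]), (5, [376.8, 271.4]), (22, [376.9, 285.1])]
[[379.7, 221.0], [386.5, 213.9]] [[382.8, 222.2], [389.5, 215.0]]
[[379.9, 219.5], [386.7, 212.4]] [[383.0, 220.7], [389.7, 213.5]]
lid centre px [371.51611192 175.58661078]
scene [372 176] stripe 373.1098901098901 172.57142857142858 91 [ 0.50773614 -0.30455775  0.17      ]
top [382 251] stripe 381.6923076923077 251.25641025641028 39 [ 0.50182381 -0.28964809  0.17      ]
```

The catch blob in the scene view is at (384.3, 217.1) with 33 px, the same as its original raised state. The lid centre in the top view is at (0.502, -0.290), which is home.

```bash
python3 -c "
from station import env
print(env.job_done())"
```

```text
the job is handed in; nothing more can be done
None
```

I handed the job in with the tall grey box upright and slid back to its stop on the free dock. The camera showed the spring catch up in front of it and the lid catch facing the same way as the low box's. The arm stayed clear of the bystanders throughout, and the job took about 27 s of the 72 s allowed; the hand-in returned no verdict.

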